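# Close the rack carrier's gate and pin it

## Task

The filled tube rack is in its carrier, ready to be wheeled away: swing the carrier's gate shut until its tongue seats against the back of the yoke, then take the red-handled drop pin from its parking block and pass it down through the upper ear, the eye of the tongue and the lower ear until its collar sits fully home on the yoke. The yoke is never bolted in quite the same place, so feel for it and never force the gate or the pin; let go at the end and leave everything else where it is.

Things in the scene. Friction and masses are not known exactly. Their poses are not given: they have to be found in the camera images.
- carrier: Fixed stainless tray for a tube rack, 300 x 220 mm, origin mid-underside on the deck; x along the closed gate from hinge to yoke, y outwards to the side where the gate opens, z up. Gate hinge: upright axis at x -95, y +85 mm, post 72 mm tall. Nothing within 55 mm of the yoke is taller than 72 mm; the rack behind is 106 mm tall.
- yoke_nominal (a point): Drawn place of the yoke's hole (carrier x +95, y +85 mm; carrier axes), level with the upper ear's top, 66 mm above the deck. The real yoke, a fixed blue-painted bracket on a slotted foot, has its hole up to 10 mm off along x and up to 10 mm off along y, either way, unknown. Ears 58-66 and 36-44 mm high, 40 mm along x, 32 mm along y; upright 14 mm round holes, in line.
- gate (a joint): Gate angle, rad: 0 points from the hinge at the drawn yoke hole; grows as it opens (anticlockwise from above). Light friction (under 1 N at the eye), stays where left. Shut: the tongue's back edge meets the yoke's upright web, 14 mm behind the hole axis, at -0.055 to 0.055 depending on the yoke; eye and holes are then in line across the bar within 1 mm. Only the web stops it.
- gate_eye (a point): Centre of the gate's eye, 190 mm from the hinge axis, 51 mm above the deck; x along the bar away from the hinge, z up. A slot 35 mm along the bar, 14 mm across, through a tongue 70 x 28 x 10 mm that enters the 14 mm gap between the ears. The rest is a flat bar 8 mm thick, 41 to 61 mm above the deck, red sleeve mid-length; push it with the fingers or take it from above.
- pin_grip (a point): Middle of the hold on the pin's red flat handle (30 mm along x, 12 mm thick along y); z up along the pin. 74 mm above the pin's point, 28 mm above the collar's underside, 18 mm below the handle's top. Point up: 1 mm x 45 degree chamfer; 12 mm shank to 46 mm; collar 26 mm across, 6 mm thick; handle 40 mm. Steel, 60 to 110 g. Fully home: this point 94 mm above the deck.
- pin_block: Fixed white parking block, 120 mm (x) x 50 x 52 mm tall, origin mid-underside. The pin stands upright, point down, in a 15 mm hole at x -35 mm, its collar resting on the block's top; the marker stands at x +37 mm, its top 94 mm above the deck.
- rack_full: Loose white rack full of red-capped tubes, in the carrier behind the gate, 172 x 108 mm, 106 mm tall; origin mid-underside. Leave alone.
- sachets: Loose stack of sachets in the carrier between rack and gate, 70 x 32 x 14 mm, origin mid-underside. Leave alone.
- marker: Loose blue marker with black cap standing in the parking block, 18 mm across, 90 mm long, origin at its foot. Leave alone.
- swab_stack: Loose stack of packed swabs on the deck, 170 x 62 x 28 mm, origin mid-underside. Leave alone.
- rack_empty: Loose empty white tube rack, 112 x 168 x 70 mm, origin mid-underside. Leave alone.
- spray_white: Loose white spray bottle, 78 mm across, 230 mm tall, origin mid-underside. Leave alone.
- spray_blue: Loose blue spray bottle, 74 mm across, 210 mm tall, origin mid-underside. Leave alone.
Things that resemble listed ones, but are neither listed nor needed, are in the scene too. What is meant by the part that bears pin_grip is not yellow, and is the smaller of those in its own colour.

How it is judged:
On the way:
1. the gate is swung shut, its tongue in the yoke (value of joint gate below 0.08 rad), for 0.2 s.
At the end, for the whole second after the job is handed in: The pin stands upright through upper ear, eye and lower ear of the yoke, its collar on the upper ear to within 3 mm, gate shut on it, pin and gate at rest and let go; rack and other things not moved by more than 15 mm (height (world z) of pin_grip between 0.09 and 0.097 m and angle between pin_grip's own z axis and vertical below 0.12 rad and horizontal distance between pin_grip and yoke_nominal below 0.018 m and horizontal distance between pin_grip and gate_eye below 0.014 m and linear speed of pin below 0.02 m/s and value of joint gate below 0.08 rad and velocity of joint gate below 0.05 rad/s); the robot touches nothing.
It fails at once if the pin is forced against the yoke or the gate (over 40 N) (contact force between pin and yoke above 40 N or contact force between pin and gate above 40 N).
It fails at once if the gate is forced against the yoke (over 40 N) (contact force between gate and yoke above 40 N).
It fails at once if the rack or another bystander is moved by more than 15 mm (distance of any of rack_full, sachets, marker, swab_stack, rack_empty, spray_white, spray_blue from where it was at the start of the episode above 0.015 m).
It also fails if it takes over 72 s, if anything falls off the work surface, if the arm or the gripper's body presses on something with over 40 N, if the wrist force passes 120 N, or if a joint passes its speed limit or range.

## Robot

A 6-joint arm with a two-finger parallel gripper is mounted at the origin on the work surface. World frame = base frame: x ahead of the robot, y to its left, z up, the work surface at z = 0. Lengths are in m, angles in rad, forces in N, time in s.
With the tool pointing down it reaches from about 0.325 to 0.85 m from the base axis. Payload 4.4 kg.
Tool frame: the origin (TCP) lies midway between the tips of the shut fingers; the grasp point (between the pads) lies behind it (r.hold_point_z is the z of the grasp point in the tool frame, in m); z points along the fingers, x is the direction in which the jaws open and shut, and the axes are right-handed (so a half turn about z gives the same grasp; the last joint's range is limited). The gripper opens to 94 mm and grips with 3 to 60 N. Pads are 16 mm wide; open, the fingers measure 119 mm over their backs; the gripper's body (75 mm by 177 mm) begins 78 mm behind the grasp point.
Start: joints at [-1.363, 0.207, 1.542, -0, 1.393, -0.15], TCP at [0.202, -0.538, 0.205] pointing down, gripper open.
Joint ranges: [-2.73, 2.73], [-0.86, 2.22], [0.23, 2.46], [-1.11, 4.25], [0.08, 2.63], [-2.82, 2.82]. Speed limits (rad/s): [2.79, 2.79, 3.14, 3.14, 3.14, 3.14].

## Interface

Orientations are given as a unit quaternion [w, x, y, z].
In Python, from rig import sense, snapshot, job, finder, r gives the robot as it stands.
- The arm moves only by the tool step_arm, never from a script. Its argument "commands" is a list of rows, each a list of 3 entries, a list of its own where there are three numbers: the turn, a rotation vector about the tool's x, y, z in rad, then the shift along the tool's x, y, z in m, then the finger opening in m, from 0 to 0.094. In form: [[[ax, ay, az], [x, y, z], claw], ...]. A call has 1 to 20 rows; each row is the pose to reach, as a shift and turn from the pose commanded when the call began, along the tool's axes at that moment; what a row does not reach only later rows make up. A row lasts 1/8 s, in which the tool goes at most 62.5 mm and 10.7 degrees, less where a joint would pass 70% of its speed; a pose out of reach is approached as far as the arm can. A call with a gripper value outside its range is refused whole. The fingers move at their own pace and stop on an object; "grip_force" is the grip in N (left out, the last holds). Time passes only in rows, so rows that repeat a pose let the fingers close. It gives the time, the measured TCP pose, the force and the opening at its end, in the units of the state.
- sense(): the state, without advancing time (a new reading comes with each control period).
- snapshot(name): name is "side" or "top" or "wrist"; returns a dict with "image" (480x640x3 uint8, red, green, blue), "depth" (480x640 float32, m along the optical axis (not along the pixel's ray), 0 where there is no reading), "fx", "fy", "cx", "cy" (pixels), "rvec" (rotation vector, rad) and "tvec" (3), from world to camera coordinates, as OpenCV has them; the wrist camera has in their place "tool_from_camera" (4x4, takes a point from camera to tool coordinates, whose origin is the TCP and whose axes are the tool frame's). Camera axes: x right, y down, z forward; pixel columns grow to the right and rows downward; lengths in m; the calibration is good to about 2 mm. A picture is of the moment at which its call begins: read the wrist's pose just before it.
- job.hand_in(): hands the job in, once; it reports no verdict.
Trained networks look in a picture, given as the dict that the camera call returned (one of the last four; its "shot" number tells which), for a name from the list of things; names that differ only in an ending like _2 or _b are one class to them, and where a whole thing is asked for, a point or a joint stands for the part that bears it (a point fixed in the world has none). Each returns a list of dicts, best first, with "conf" (0 to 1); they miss things now and then, are a little off and sometimes report something else, mostly with a low value. They report only what shows in the picture. A call takes as long as a camera call. They do not tell look-alikes from the thing itself.
- finder.outline_of(name, picture): "pixels" (480x640 bool, what is visible of it) and "at" ([row, column] in pixels, amid what is visible of it).
The state is a dict: "time_s": time; "joint_positions": joint angles; "qvel": joint speeds; "tau": joint torques, N m; "position": TCP position; "orientation": TCP orientation; "contact_force": force on the tool from outside, world axes, zero at the start; "moment": the same for the moment, N m; "opening": opening from 0.0 (shut) to 1.0 (fully open).
Only numpy, scipy, OpenCV 4.12 (cv2) and the standard library are available. Lean on these libraries where they do the work, as an engineer would, in place of code of your own. Each camera call takes 0.05 s, during which the arm holds its last target.

## Working session

There is one attempt and no reset: what is moved stays moved. The work goes in short steps, Python scripts to look and compute and a tool call to move; the robot and the scene stay as the last step left them, time stands still between calls to the robot, and variables do not carry over. Pictures are saved under pics/ and viewed, and the job is handed in when it is done.

Besides the shell and the picture viewer there is one more tool, called after "Emit:" by a JSON object that holds its "method" and its "body", one argument or row to a line. step_arm: Moves the arm, as the interface text tells. Its arguments: {"type":"object","properties":{"commands":{"type":"array"},"grip_force":{"type":"number"}},"required":["commands"]}

```bash
ls; mkdir -p pics; cat > h.py <<'E'
import numpy as np, cv2
from rig import sense, snapshot, job, finder, r
def save(n,im): cv2.imwrite(f'pics/{n}.png',cv2.cvtColor(im,cv2.COLOR_RGB2BGR))
from scipy.spatial.transform import Rotation as R
def tool(s):
    q=s['orientation']; T=np.eye(4); T[:3,:3]=R.from_quat([q[1],q[2],q[3],q[0]]).as_matrix(); T[:3,3]=s['position']; return T
def cloud(p,s=None):
    d=p['depth']; v,u=np.mgrid[:480,:640]
    c=np.stack([(u-p['cx'])/p['fx']*d,(v-p['cy'])/p['fy']*d,d],-1)
    if 'rvec' in p:
        M=cv2.Rodrigues(np.array(p['rvec'],float))[0]; w=(c-np.array(p['tvec']).ravel())@M
    else:
        T=tool(s)@np.array(p['tool_from_camera']); w=c@T[:3,:3].T+T[:3,3]
    w[d==0]=np.nan
    return w
E
python3 - <<'E'
from h import *
s=sense(); print(s, r.hold_point_z)
for n in ['side','top','wrist']:
    s=sense();p=snapshot(n); save(n+'0',p['image']); np.save(n+'0.npy',cloud(p,s))
    print(n,p['fx'])
    if n!='wrist':
        M=cv2.Rodrigues(np.array(p['rvec'],float))[0]; print(-M.T@np.array(p['tvec']).ravel(), M[2])
    for k in ['pin_grip','pin_block','carrier','gate','marker']:
        for o in finder.outline_of(k,p): print(n,k,round(o['conf'],2),o['at'],o['pixels'].sum())
E
```

```text
pics
{'time_s': 0.0, 'joint_positions': array([-1.36249483e+00,  2.07419096e-01,  1.54295395e+00, -1.02518701e-05,
        1.39350715e+00, -1.50500696e-01]), 'qvel': array([ 0.00074444, -0.00056354, -0.00115246, -0.0005842 , -0.00038453,
        0.00114591]), 'tau': array([ 1.53212230e-03, -3.70871472e+01, -2.81419981e+01,  6.98613748e-02,
        3.61037767e-02, -1.67309786e-04]), 'position': array([ 0.20172801, -0.53758064,  0.20429135]), 'orientation': array([-7.81391317e-04,  8.21934574e-01, -5.69580765e-01, -8.35263345e-04]), 'contact_force': array([ 0.06462416,  0.53549378, -0.611647  ]), 'moment': array([ 0.0273439 ,  0.04699132, -0.06023455]), 'opening': 1.0011912090115418} -0.0188
side 438.6866398755561
[0.22084898 0.53465414 0.83868177] [ 0.33118017 -0.53180082 -0.77942773]
side pin_grip 0.81 [401.5, 274.6] 232
side pin_grip 0.79 [463.5, 282.9] 294
side pin_grip 0.66 [418.0, 326.5] 573
side pin_block 0.83 [407.3, 260.7] 2388
side carrier 0.68 [235.0, 354.5] 5541
side gate 0.87 [244.3, 314.4] 920
side marker 0.46 [381.9, 240.0] 146
top 571.2803795100182
[ 4.47123988e-01 -8.06907361e-04  1.35379383e+00] [ 7.93776466e-02 -4.66733847e-05 -9.96844615e-01]
top pin_grip 0.69 [291.4, 159.6] 161
top pin_grip 0.6 [327.5, 163.3] 277
top pin_grip 0.45 [318.1, 132.3] 157
top pin_grip 0.21 [273.1, 167.8] 1419
top pin_block 0.63 [273.3, 169.4] 1358
top carrier 0.94 [244.6, 363.9] 8100
top gate 0.66 [222.3, 312.1] 449
top marker 0.58 [256.0, 159.1] 77
wrist 430.77962665901083
```

View pics/side0.png

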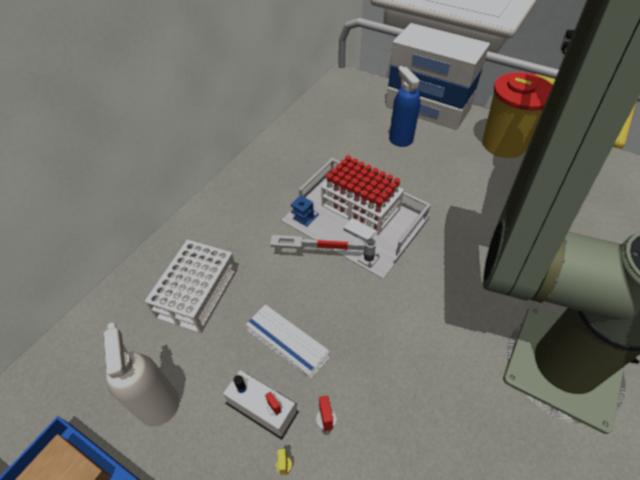

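View pics/top0.png

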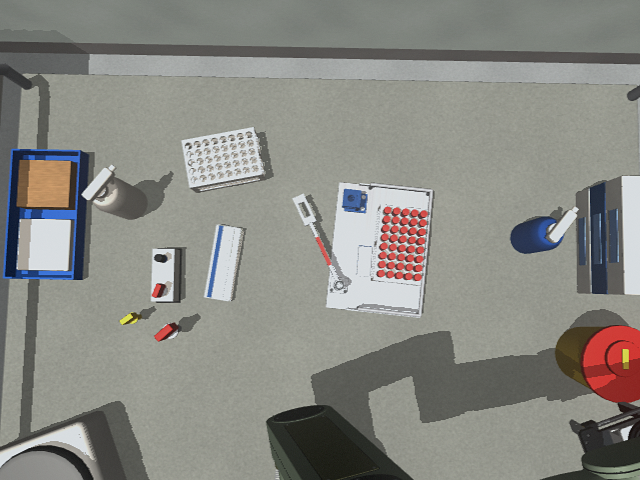

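```bash
python3 - <<'E'
import cv2
a=cv2.imread('pics/side0.png')[360:480,200:360]; cv2.imwrite('pics/c1.png',cv2.resize(a,None,fx=5,fy=5,interpolation=2))
a=cv2.imread('pics/top0.png')[180:350,110:350]; cv2.imwrite('pics/c2.png',cv2.resize(a,None,fx=3.3,fy=3.3,interpolation=2))
E
```

```text
(no output)
```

View pics/c1.png

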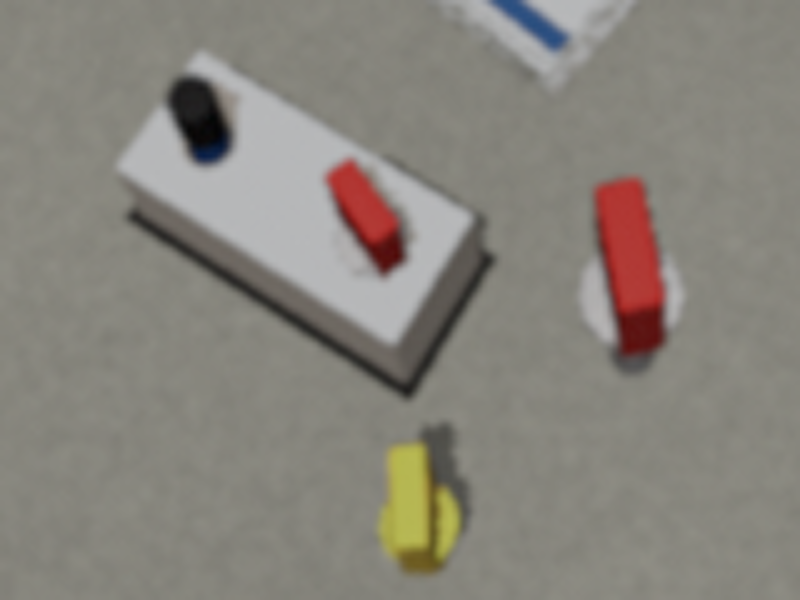

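View pics/c2.png

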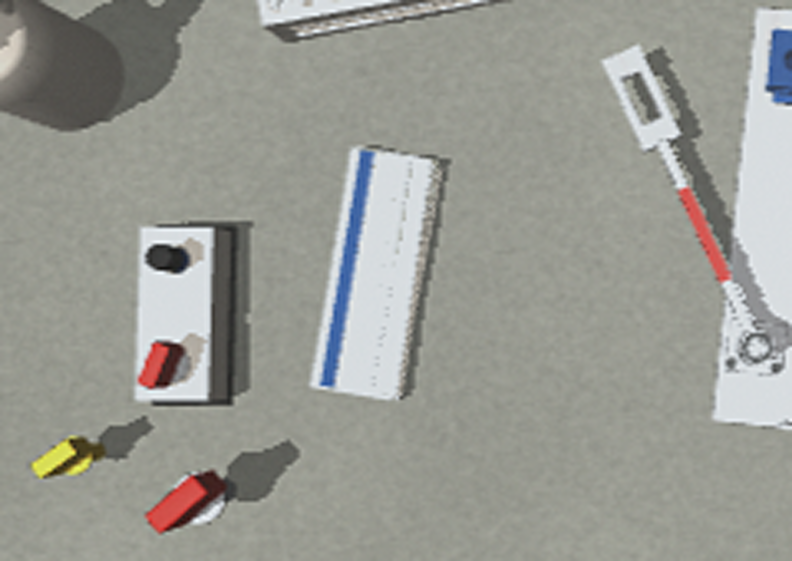

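The candidates in the top view are the red pin in the block (row 291, col 160), a larger red one standing on the deck (327, 165) and a yellow one (318, 130). I choose the red one in the block: it's the smaller of the two reds, and its collar rests on the white block beside the black-capped marker. The carrier has the blue yoke at (200, 354), the hinge at (285, 338), and the gate open with its eye at (210, 305). Next I'll measure these.

```bash
python3 - <<'E'
from h import *
for n in ['top','side']:
    w=np.load(n+'0.npy'); im=cv2.imread(f'pics/{n}0.png')[:,:,::-1].astype(int)
    Rr,G,B=im[...,0],im[...,1],im[...,2]
    red=(Rr>130)&(G<90)&(B<90); blue=(B>80)&(Rr<60)&(B>G*1.3)
    def st(m,name):
        P=w[m]; P=P[np.isfinite(P[:,0])]
        print(n,name,len(P),'med',np.median(P,0).round(4),'lo',np.percentile(P,2,axis=0).round(3),'hi',np.percentile(P,98,axis=0).round(3))
        return P
    W=w
    # pin handle: near block
    box=lambda x0,x1,y0,y1,z0,z1:(W[...,0]>x0)&(W[...,0]<x1)&(W[...,1]>y0)&(W[...,1]<y1)&(W[...,2]>z0)&(W[...,2]<z1)
    m=red&box(.2,.5,.2,.6,.06,.2)
    k,l,s,c=cv2.connectedComponentsWithStats(m.astype(np.uint8))
    for i in range(1,k):
        if s[i,4]>20:
            P=st(l==i,f'red{c[i].round()}')
            T=P[P[:,2]>np.percentile(P[:,2],95)-.004][:,:2].astype(np.float32)
            print('  top rect',cv2.minAreaRect(T))
    st(blue&box(.4,.8,-.2,0,.05,.09),'yoke top')
    m=blue&box(.4,.8,-.2,0,.06,.075)
    P=W[m][:,:2].astype(np.float32); print('  yoke rect',cv2.minAreaRect(P))
    # block top
    m=box(.3,.6,.3,.5,.045,.058)&~red
    P=W[m][:,:2].astype(np.float32); print('  block',len(P),cv2.minAreaRect(P))
    m=box(.4,.75,-.2,.1,.035,.066)&red
    st(m,'sleeve')
    m=box(.5,.75,-.05,.1,.045,.07)&~blue
    P=st(m,'tongue'); print('  rect',cv2.minAreaRect(P[:,:2].astype(np.float32)))
    m=box(.35,.8,-.3,.05,.002,.02); 
    P=W[m][:,:2].astype(np.float32); print('  tray',cv2.minAreaRect(P))
    for z0,z1 in [(.06,.08)]:
        m=box(.4,.52,-.1,0.03,z0,z1); st(m,'hinge')
E
```

```text
top red[156. 290.] 68 med [0.4292 0.3719 0.0977] lo [0.415 0.364 0.093] hi [0.442 0.379 0.102]
  top rect ((0.42830443382263184, 0.37076807022094727), (0.011481489054858685, 0.02875603176653385), 72.85174560546875)
top red[163. 332.] 136 med [0.3407 0.3452 0.1257] lo [0.325 0.329 0.121] hi [0.356 0.361 0.13 ]
  top rect ((0.34045177698135376, 0.3443582355976105), (0.015387569554150105, 0.03847615420818329), 42.232662200927734)
top yoke top 18 med [ 0.6394 -0.0454  0.0638] lo [ 0.625 -0.064  0.055] hi [ 0.663 -0.035  0.068]
  yoke rect ((0.6444279551506042, -0.0508093424141407), (0.030754907056689262, 0.03649553284049034), 86.41397857666016)
  block 1003 ((0.48165732622146606, 0.3999006152153015), (0.24557170271873474, 0.11506389826536179), 7.37855863571167)
top sleeve 74 med [0.5239 0.0081 0.0615] lo [ 0.495 -0.086  0.055] hi [0.554 0.022 0.066]
top tongue 549 med [0.6085 0.0347 0.0578] lo [ 0.506 -0.048  0.049] hi [0.662 0.074 0.068]
  rect ((0.5803124904632568, 0.006791196763515472), (0.1602514088153839, 0.1297471970319748), 6.715305328369141)
  tray ((0.5749057531356812, -0.124714
[... 742 characters left out ...]
847761660814285), (0.04373451694846153, 0.039631228893995285), 80.8177261352539)
  block 1744 ((0.4844663739204407, 0.4065380096435547), (0.25109073519706726, 0.12708456814289093), 8.677734375)
side sleeve 79 med [0.5241 0.0103 0.0622] lo [ 0.495 -0.005  0.059] hi [0.553 0.026 0.065]
side tongue 705 med [0.5906 0.037  0.0567] lo [ 0.504 -0.042  0.046] hi [0.653 0.077 0.065]
  rect ((0.5799266695976257, 0.0066843703389167786), (0.16170063614845276, 0.13128724694252014), 8.201157569885254)
  tray ((0.5749948620796204, -0.12499266862869263), (0.34975436329841614, 0.4499138295650482), 89.98860168457031)
side hinge 204 med [ 0.4577 -0.0188  0.064 ] lo [ 0.436 -0.037  0.06 ] hi [0.518 0.007 0.075]
```

```bash
cat >> h.py <<'E'
def goal(x,y,z,yaw=None):
    T=tool(sense()); d=T[:3,:3].T@(np.array([x,y,z])-T[:3,3])
    cy=np.arctan2(T[1,0],T[0,0])
    tgt=cy if yaw is None else yaw
    Rd=np.column_stack([[np.cos(tgt),np.sin(tgt),0],[np.sin(tgt),-np.cos(tgt),0],[0,0,-1]])
    rv=R.from_matrix(T[:3,:3].T@Rd).as_rotvec()
    print('pos',T[:3,3].round(4),'yaw',round(cy,4),'ROT',rv.round(4).tolist(),'SHIFT',d.round(4).tolist())
E
python3 - <<'E'
from h import *
p=snapshot('wrist'); print(np.array(p['tool_from_camera']).round(3))
goal(.58,-.03,.28,1.271)
E
```

```text
[[ 1.     0.001  0.    -0.001]
 [-0.001  0.972  0.234 -0.069]
 [ 0.    -0.234  0.972 -0.179]
 [ 0.     0.     0.     1.   ]]
pos [ 0.2019 -0.5384  0.2055] yaw -1.212 ROT [-0.0, -0.0, -2.483] SHIFT [-0.3432, -0.5325, -0.0745]
```

Emit:
{"method": "step_arm", "body": {
  "commands": [
    [[0,0,0],[0,0,-0.06],0.0],
    [[0,0,0],[0,0,-0.1],0.0],
    [[0,0,-2.483],[-0.343,-0.532,-0.1],0.0],
    [[0,0,-2.483],[-0.343,-0.532,-0.1],0.0],
    [[0,0,-2.483],[-0.343,-0.532,-0.1],0.0],
    [[0,0,-2.483],[-0.343,-0.532,-0.1],0.0],
    [[0,0,-2.483],[-0.343,-0.532,-0.1],0.0],
    [[0,0,-2.483],[-0.343,-0.532,-0.1],0.0],
    [[0,0,-2.483],[-0.343,-0.532,-0.1],0.0],
    [[0,0,-2.483],[-0.343,-0.532,-0.1],0.0],
    [[0,0,-2.483],[-0.343,-0.532,-0.1],0.0],
    [[0,0,-2.483],[-0.343,-0.532,-0.1],0.0],
    [[0,0,-2.483],[-0.343,-0.532,-0.1],0.0],
    [[0,0,-2.483],[-0.343,-0.532,-0.1],0.0],
    [[0,0,-2.483],[-0.343,-0.532,-0.1],0.0],
    [[0,0,-2.483],[-0.343,-0.532,-0.1],0.0],
    [[0,0,-2.483],[-0.343,-0.532,-0.1],0.0],
    [[0,0,-2.483],[-0.343,-0.532,-0.08],0.0],
    [[0,0,-2.483],[-0.343,-0.532,-0.08],0.0]
  ]
}}

```text
time_s: 3.32
position: [0.5784, -0.0302, 0.2836]
orientation: [-0.001, 0.805, 0.593, -0.001]
contact_force: [-0.6, -0.6, -0.2]
opening: 0.006
```

```bash
python3 - <<'E'
from h import *
s=sense();p=snapshot('wrist'); save('w1',p['image']); np.save('w1.npy',cloud(p,s)); 
import pickle; pickle.dump((s,p),open('w1.pkl','wb'))
goal(.58,-.03,.28,1.271); print(s['joint_positions'].round(3),s['time_s'])
E
```

```text
pos [ 0.5791 -0.0303  0.2848] yaw 1.2704 ROT [-0.0018, 0.0001, -0.0006] SHIFT [0.0006, 0.0008, 0.0048]
[-0.202  0.17   1.424  0.     1.551 -1.472] 3.325
```

View pics/w1.png

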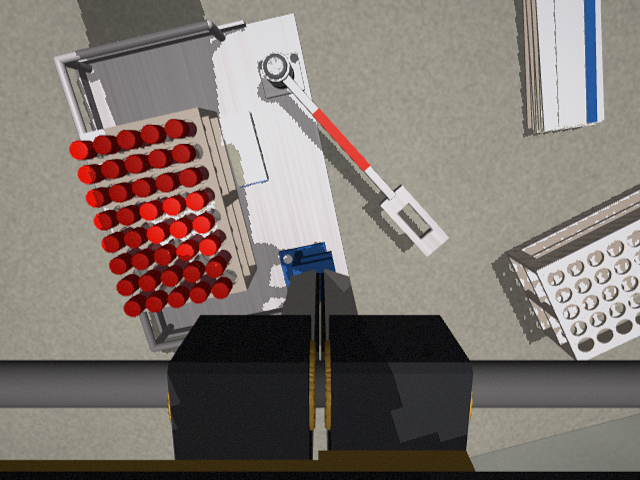

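The wrist view shows the hinge post at (col 275, row 68), the eye slot at (413, 218), the sleeve near (342, 140), and the yoke hidden behind the fingers at about (305, 262). I'll intersect these pixels with the known heights.

```bash
cat >> h.py <<'E'
def ray(p,s,u,v,z):
    T=tool(s)@np.array(p['tool_from_camera']) if 'tool_from_camera' in p else None
    if T is None:
        M=cv2.Rodrigues(np.array(p['rvec'],float))[0]; T=np.eye(4); T[:3,:3]=M.T; T[:3,3]=-M.T@np.array(p['tvec']).ravel()
    d=T[:3,:3]@np.array([(u-p['cx'])/p['fx'],(v-p['cy'])/p['fy'],1]); o=T[:3,3]
    return o+d*(z-o[2])/d[2]
E
python3 - <<'E'
from h import *
import pickle
s,p=pickle.load(open('w1.pkl','rb')); w=np.load('w1.npy')
h=ray(p,s,275,68,.072); e=ray(p,s,413,217,.056); sl=ray(p,s,342,140,.061)
print(h,e,sl,np.hypot(*(e-h)[:2]),np.arctan2(*(e-h)[1::-1]))
print(w[68,275],w[232,430],w[140,342])
# tray corners visible z of edges; deck edge corner near (294,14)
print(ray(p,s,294,14,.003))
a=p['image'][:330,200:480]; save('w1c',cv2.resize(a,None,fx=2,fy=2,interpolation=2)[:600])
E
```

```text
[ 0.45159369 -0.02942264  0.072     ] [0.61586526 0.0536969  0.056     ] [0.52635309 0.00875259 0.061     ] 0.18410324615506218 0.4684269542324816
[ 0.45151057 -0.02944873  0.07149517] [0.63550381 0.06606155 0.05445965] [0.52635143 0.00874971 0.06106464]
[0.3985446  0.00057374 0.003     ]
```

View pics/w1c.png

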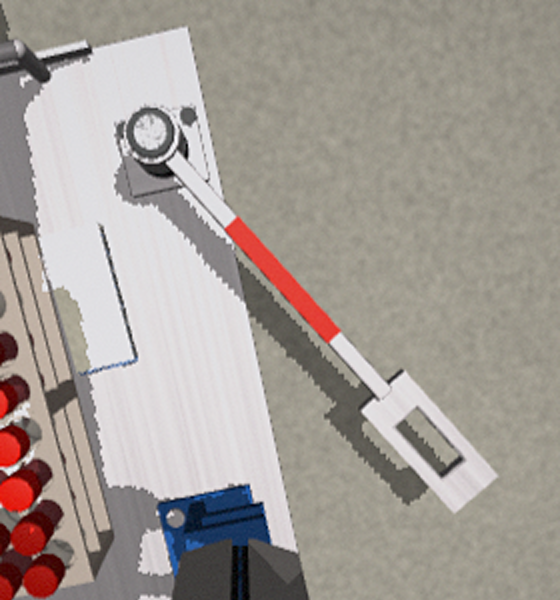

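Emit:
{"method": "step_arm", "body": {
  "commands": [
    [[0,0,0],[0.05,-0.03,0.0],0.0],
    [[0,0,0],[0.093,-0.054,0.04],0.0],
    [[0,0,0],[0.093,-0.054,0.1],0.0],
    [[0,0,0],[0.093,-0.054,0.16],0.0],
    [[0,0,0],[0.093,-0.054,0.21],0.0],
    [[0,0,0],[0.093,-0.054,0.235],0.0],
    [[0,0,0],[0.093,-0.054,0.241],0.0],
    [[0,0,0],[0.093,-0.054,0.241],0.0],
    [[0,0,0],[0.093,-0.054,0.241],0.0]
  ]
}}

```text
time_s: 4.5
position: [0.5574, 0.0743, 0.0465]
orientation: [0.001, 0.805, 0.594, 0.002]
contact_force: [-0.5, -0.5, 0.5]
opening: 0.005
```

```bash
python3 - <<'E'
from h import *
goal(.572,-.0135,.043)
s=sense();p=snapshot('wrist'); save('w2',p['image'][:400]); print(s['contact_force'])
E
```

```text
pos [0.5574 0.0743 0.0465] yaw 1.2709 ROT [0.0038, -0.0011, -0.0] SHIFT [-0.0796, 0.0399, 0.0036]
[-0.51637997 -0.52024037  0.47454692]
```

View pics/w2.png

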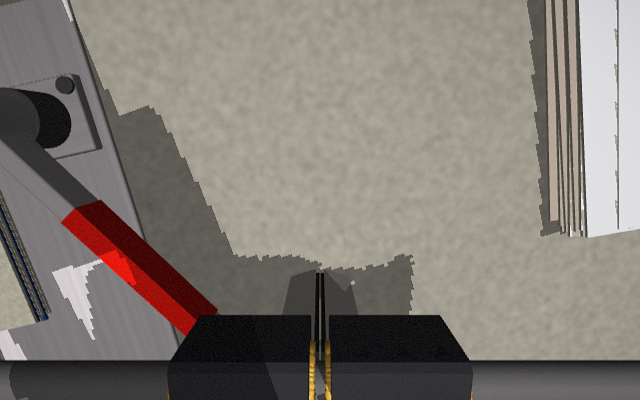

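The closed fingers are to the right of the gate bar at (320, 290), with the red sleeve to the left at (150, 265), and nothing is touching. Now I'll sweep the gate most of the way.

Emit:
{"method": "step_arm", "body": {
  "commands": [
    [[0,0,0],[-0.007,0.0035,0.002],0.0],
    [[0,0,0],[-0.014,0.007,0.003],0.0],
    [[0,0,0],[-0.021,0.0105,0.0035],0.0],
    [[0,0,0],[-0.028,0.014,0.0035],0.0],
    [[0,0,0],[-0.035,0.0175,0.0035],0.0],
    [[0,0,0],[-0.041,0.0205,0.0035],0.0],
    [[0,0,0],[-0.047,0.0235,0.0035],0.0],
    [[0,0,0],[-0.053,0.0265,0.0035],0.0],
    [[0,0,0],[-0.059,0.0295,0.0035],0.0],
    [[0,0,0],[-0.065,0.0325,0.0035],0.0],
    [[0,0,0],[-0.07,0.035,0.0035],0.0],
    [[0,0,0],[-0.074,0.037,0.0035],0.0],
    [[0,0,0],[-0.077,0.039,0.0035],0.0],
    [[0,0,0],[-0.0795,0.04,0.0035],0.0],
    [[0,0,0],[-0.0795,0.04,0.0035],0.0]
  ]
}}

```text
time_s: 6.42
position: [0.5702, -0.0137, 0.0408]
orientation: [0.0, 0.805, 0.594, -0.0]
contact_force: [0.3, -0.6, 0.9]
opening: 0.007
```

```bash
python3 - <<'E'
from h import *
goal(.572,-.0235,.043)
s=sense();p=snapshot('side'); save('s2',cv2.resize(p['image'][140:290,240:440],None,fx=4,fy=4)); print(s['contact_force'])
s=sense();p=snapshot('wrist'); save('w3',p['image'][:400])
E
```

```text
pos [ 0.5702 -0.0137  0.0408] yaw 1.2709 ROT [0.0001, 0.0004, 0.0] SHIFT [-0.0088, 0.0046, -0.0022]
[ 0.25078495 -0.56626852  0.92864417]
```

View pics/s2.png

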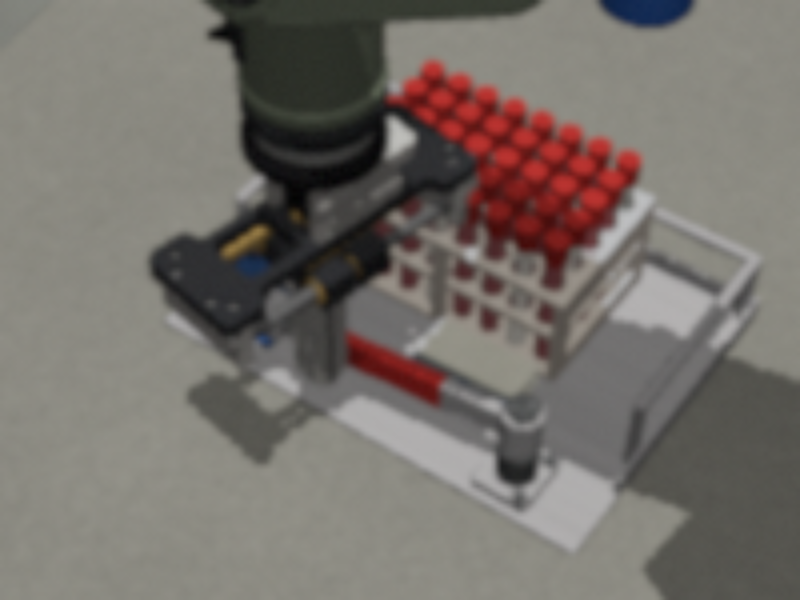

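View pics/w3.png

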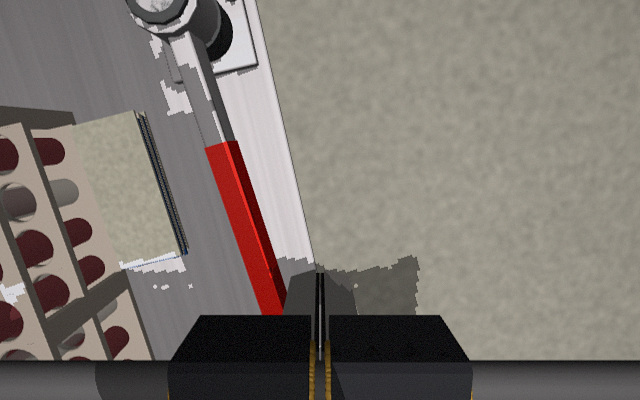

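The bar follows the finger, with the red sleeve at (245, 230) now nearly parallel to the tray edge. I'll continue slowly and watch the force.

Emit:
{"method": "step_arm", "body": {
  "commands": [
    [[0,0,0],[-0.001,0.0005,-0.001],0.0],
    [[0,0,0],[-0.002,0.001,-0.002],0.0],
    [[0,0,0],[-0.003,0.0015,-0.002],0.0],
    [[0,0,0],[-0.004,0.002,-0.002],0.0],
    [[0,0,0],[-0.005,0.0025,-0.002],0.0]
  ]
}}

```text
time_s: 7.15
position: [0.571, -0.019, 0.043]
orientation: [-0.0, 0.805, 0.594, -0.0]
contact_force: [-1.6, -0.5, 0.4]
opening: 0.007
```

Emit:
{"method": "step_arm", "body": {
  "commands": [
    [[0,0,0],[-0.001,0.0003,0],0.0],
    [[0,0,0],[-0.002,0.0006,0],0.0],
    [[0,0,0],[-0.003,0.0009,0],0.0]
  ]
}}

```text
time_s: 7.52
position: [0.5711, -0.0221, 0.0429]
orientation: [-0.0, 0.805, 0.594, -0.0]
contact_force: [-0.2, 1.1, 0.2]
opening: 0.007
```

Emit:
{"method": "step_arm", "body": {
  "commands": [
    [[0,0,0],[-0.001,0.0003,0],0.0],
    [[0,0,0],[-0.002,0.0006,0],0.0]
  ]
}}

```text
time_s: 7.78
position: [0.571, -0.0242, 0.0429]
orientation: [-0.0, 0.805, 0.594, -0.0]
contact_force: [-1.1, 1.1, -0.9]
opening: 0.006
```

Emit:
{"method": "step_arm", "body": {
  "commands": [
    [[0,0,0],[-0.001,0.0003,0],0.0],
    [[0,0,0],[-0.002,0.0006,0],0.0]
  ]
}}

```text
time_s: 8.02
position: [0.571, -0.0263, 0.0429]
orientation: [-0.0, 0.805, 0.594, 0.0]
contact_force: [0.3, 0.8, 0.0]
opening: 0.006
```

Emit:
{"method": "step_arm", "body": {
  "commands": [
    [[0,0,0],[-0.001,0.0003,0],0.0],
    [[0,0,0],[-0.0015,0.0004,0],0.0]
  ]
}}

```text
time_s: 8.28
position: [0.571, -0.0271, 0.0429]
orientation: [-0.001, 0.805, 0.593, 0.0]
contact_force: [-0.8, 4.4, 0.4]
opening: 0.007
```

Emit:
{"method": "step_arm", "body": {
  "commands": [
    [[0,0,0],[-0.001,0.0003,0],0.0],
    [[0,0,0],[-0.0015,0.0004,0],0.0]
  ]
}}

```text
time_s: 8.52
position: [0.571, -0.0273, 0.043]
orientation: [-0.001, 0.805, 0.593, 0.001]
contact_force: [-0.2, 8.2, 0.0]
opening: 0.012
```

```bash
python3 - <<'E'
from h import *
s=sense();print(s['contact_force'],s['position']);p=snapshot('wrist'); save('w4',p['image'][:400])
h=ray(p,s,0,0,.072)
w=cloud(p,s); im=p['image'].astype(int); red=(im[...,0]>110)&(im[...,1]<70)
m=red&(w[...,2]>.055)&(w[...,2]<.066)&(w[...,1]>-.06)
P=w[m]; c,d=P.mean(0),np.linalg.svd(P[:,:2]-P[:,:2].mean(0))[2][0]
print(len(P),c,d,np.arctan2(d[1],d[0]))
E
```

```text
[-0.23607383  8.18483339  0.02103745] [ 0.57099461 -0.02725772  0.04297866]
4031 [ 0.53235543 -0.038721    0.06141053] [ 0.99283797 -0.11946864] -0.11975467597673765
```

View pics/w4.png

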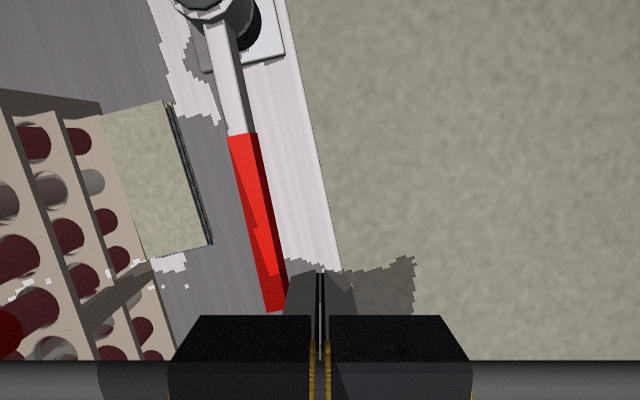

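The tool stalls at y = -0.0273 while the force rises from 4 to 8 N, so the tongue is seated. The bar runs at -0.12 rad in world axes. I'll back off, rise, and look at the yoke.

Emit:
{"method": "step_arm", "body": {
  "commands": [
    [[0,0,0],[0.005,0,0],0.0],
    [[0,0,0],[0.012,0,0],0.0],
    [[0,0,0],[0.012,0,-0.05],0.0],
    [[0,0,0],[0.015,0.02,-0.1],0.0],
    [[0,0,0],[0.02,0.05,-0.15],0.0],
    [[0,0,0],[0.022,0.08,-0.19],0.0],
    [[0,0,0],[0.022,0.081,-0.217],0.0],
    [[0,0,0],[0.022,0.081,-0.217],0.0],
    [[0,0,0],[0.022,0.081,-0.217],0.0]
  ]
}}

```text
time_s: 9.7
position: [0.6539, -0.0321, 0.2583]
orientation: [-0.001, 0.805, 0.594, -0.001]
contact_force: [-0.0, 0.2, -0.4]
opening: 0.002
```

```bash
python3 - <<'E'
from h import *
import pickle
s=sense();p=snapshot('wrist'); save('w5',p['image'][:400]);pickle.dump((s,p),open('w5.pkl','wb'))
print(s['position'],s['time_s'])
E
```

```text
[ 0.65391276 -0.03210557  0.25827265] 9.7
```

View pics/w5.png

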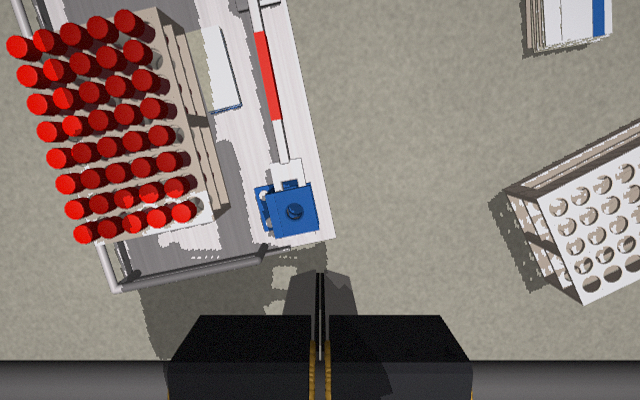

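```bash
python3 - <<'E'
from h import *
import pickle
s,p=pickle.load(open('w5.pkl','rb'))
a=p['image'][150:260,230:350]; save('w5c',cv2.resize(a,None,fx=5,fy=5,interpolation=cv2.INTER_CUBIC))
w=cloud(p,s)
im=p['image'].astype(int)
blue=(im[...,2]>50)&(im[...,2]>im[...,0]*1.8)&(im[...,2]>im[...,1]*1.2)
m=blue&(w[...,2]>.061)&(w[...,2]<.071)
vv,uu=np.nonzero(m); print(len(vv),uu.min(),uu.max(),vv.min(),vv.max(),np.nanmedian(w[m],0))
k,l,st,c=cv2.connectedComponentsWithStats(m.astype(np.uint8)); i=1+st[1:,4].argmax(); mm=(l==i).astype(np.uint8)
cs,hi=cv2.findContours(mm,cv2.RETR_CCOMP,cv2.CHAIN_APPROX_NONE)
for q,hh in zip(cs,hi[0]): print(len(q),hh, cv2.minAreaRect(q))
big=max(cs,key=len); rc=cv2.minAreaRect(big)
for b in cv2.boxPoints(rc): print(b,ray(p,s,*b,.066))
print('rect c',ray(p,s,*rc[0],.066))
for q in cs:
    if 8<len(q)<80: print('hole?',q.mean((0,1)),ray(p,s,*cv2.minAreaRect(q)[0],.066))
E
```

```text
1864 265 318 186 237 [ 0.64672599 -0.05489241  0.06607765]
171 [-1 -1  1 -1] ((291.5036315917969, 211.7165985107422), (45.290000915527344, 46.13971710205078), 77.7352294921875)
4 [ 2 -1 -1  0] ((275.0000305175781, 234.00001525878906), (1.4142134189605713, 1.4142134189605713), 45.0)
4 [ 3  1 -1  0] ((297.0000305175781, 229.00003051757812), (1.4142134189605713, 1.4142134189605713), 45.0)
4 [ 4  2 -1  0] ((301.0000305175781, 221.00003051757812), (1.4142134189605713, 1.4142134189605713), 45.0)
4 [ 5  3 -1  0] ((307.0, 210.0), (1.4142134189605713, 1.4142134189605713), 45.0)
46 [ 6  4 -1  0] ((294.0, 212.0), (16.0, 16.0), 0.0)
4 [ 7  5 -1  0] ((270.0000305175781, 205.00003051757812), (1.4142134189605713, 1.4142134189605713), 45.0)
4 [ 8  6 -1  0] ((296.0000305175781, 202.00003051757812), (1.4142134189605713, 1.4142134189605713), 45.0)
4 [ 9  7 -1  0] ((269.0, 201.00003051757812), (1.4142134189605713, 1.4142134189605713), 45.0)
4 [10  8 -1  0] ((268.0000305175781, 196.00003051757812), (1.4142134189605713, 1.4142134189605713), 45.0)
4 [11  9 -1  0] ((288.0, 195.0), (1.4142134189605713, 1.4142134189605713), 45.0)
4 [-1 10 -1  0] ((274.0000305175781, 195.00001525878906), (1.4142134189605713, 1.4142134189605713), 45.0)
[264.14987 194.48917] [ 0.62573753 -0.07221445  0.066     ]
[309.23648 184.68771] [ 0.6291317  -0.03230407  0.066     ]
[318.8574  228.94403] [ 0.66891075 -0.03588255  0.066     ]
[273.77078 238.74548] [ 0.66565168 -0.07678502  0.066     ]
rect c [ 0.64712325 -0.05421757  0.066     ]
hole? [294.02173913 211.52173913] [ 0.64800513 -0.0522066   0.066     ]
```

View pics/w5c.png

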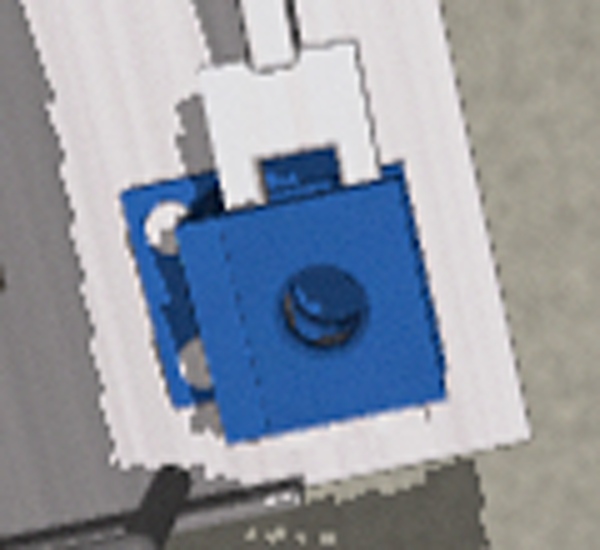

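The close crop shows the white tongue running into the blue yoke, with the hole at pixel (294.6, 211.3), about (0.648, -0.052). Size checks hold: the ear spans 40 mm at z 0.066. Now over to the pin.

Emit:
{"method": "step_arm", "body": {
  "commands": [
    [[0,0,0],[0.34,-0.336,-0.035],0.05],
    [[0,0,0],[0.34,-0.336,-0.035],0.05],
    [[0,0,0],[0.34,-0.336,-0.035],0.05],
    [[0,0,0],[0.34,-0.336,-0.035],0.05],
    [[0,0,0],[0.34,-0.336,-0.035],0.05],
    [[0,0,0],[0.34,-0.336,-0.035],0.05],
    [[0,0,0],[0.34,-0.336,-0.035],0.05],
    [[0,0,0],[0.34,-0.336,-0.035],0.05],
    [[0,0,0],[0.34,-0.336,-0.035],0.05],
    [[0,0,0],[0.34,-0.336,-0.035],0.05],
    [[0,0,0],[0.34,-0.336,-0.035],0.05],
    [[0,0,0],[0.34,-0.336,-0.035],0.05]
  ]
}}

```text
time_s: 11.25
position: [0.4348, 0.3907, 0.2947]
orientation: [0.0, 0.805, 0.593, -0.0]
contact_force: [-0.4, 1.0, 0.1]
opening: 0.534
```

```bash
python3 - <<'E'
from h import *
import pickle
s=sense();p=snapshot('wrist'); save('w6',p['image'][:400]);pickle.dump((s,p),open('w6.pkl','wb'))
print(s['position'],s['opening'])
w=cloud(p,s); im=p['image'].astype(int)
red=(im[...,0]>90)&(im[...,1]<.5*im[...,0])&(im[...,2]<.5*im[...,0])
for lo,hi in [(.094,.103),(.12,.14)]:
  m=red&(w[...,2]>lo)&(w[...,2]<hi)&np.isfinite(w[...,2])
  P=w[m]; print(len(P),P.mean(0),cv2.minAreaRect(P[:,:2].astype(np.float32)))
m=(w[...,2]>.048)&(w[...,2]<.056)&(w[...,0]>.3); P=w[m];
print('block',np.median(P,0),cv2.minAreaRect(P[(abs(P[:,1]-.38)<.06)][:,:2].astype(np.float32)))
E
```

```text
[0.43484695 0.39070268 0.29465941] 0.5342722382875805
432 [0.42978366 0.37261678 0.09773632] ((0.3845290541648865, 0.3703826367855072), (0.12134047597646713, 0.020500848069787025), 2.6424193382263184)
1075 [0.34165773 0.34624276 0.12597079] ((0.3414960205554962, 0.34569060802459717), (0.01647777669131756, 0.04029630869626999), 42.66877746582031)
block [0.50826858 0.39686101 0.05127108] ((0.5310491323471069, 0.35389912128448486), (0.08191005885601044, 0.3850685954093933), 74.0849609375)
```

View pics/w6.png

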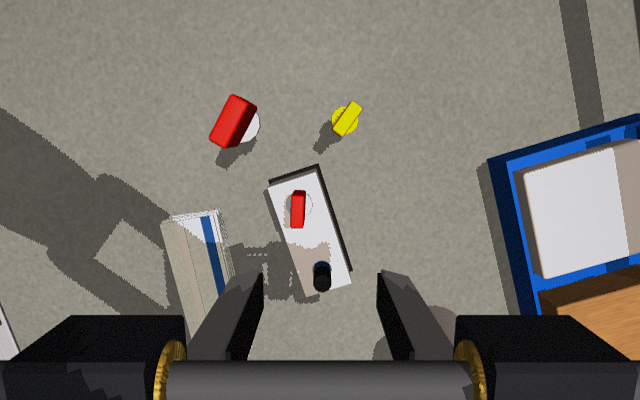

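The wrist view shows the smaller red pin in the block at (298, 209), the marker at (322, 275), the larger red decoy at (233, 120) and the yellow one at (347, 119). I'll refine the handle pose.

```bash
python3 - <<'E'
from h import *
import pickle
s,p=pickle.load(open('w6.pkl','rb'))
w=cloud(p,s); im=p['image'].astype(int)
red=(im[...,0]>90)&(im[...,1]<.5*im[...,0])&(im[...,2]<.5*im[...,0])
m=red&(w[...,2]>.094)&(w[...,2]<.103)&(abs(w[...,0]-.43)<.03)
P=w[m]; rc=cv2.minAreaRect(P[:,:2].astype(np.float32)); print(len(P),np.median(P,0),rc)
vv,uu=np.nonzero(m); r2=cv2.minAreaRect(np.column_stack([uu,vv]).astype(np.float32)); print(r2, ray(p,s,*r2[0],.098))
print([ray(p,s,*b,.098).round(4) for b in cv2.boxPoints(r2)])
a=p['image'][180:240,260:340]; save('w6c',cv2.resize(a,None,fx=8,fy=8,interpolation=cv2.INTER_CUBIC))
goal(.429,.372,.13)
E
```

```text
431 [0.43009975 0.37268899 0.09783555] ((0.4302179217338562, 0.3726074993610382), (0.011617329902946949, 0.029187709093093872), 69.96780395507812)
((296.9566345214844, 211.03985595703125), (13.155251502990723, 32.3885612487793), 2.385944128036499) [0.42991937 0.37278262 0.098     ]
[array([0.4417, 0.3622, 0.098 ]), array([0.4145, 0.3723, 0.098 ]), array([0.4183, 0.3832, 0.098 ]), array([0.4457, 0.3732, 0.098 ])]
pos [0.4348 0.3909 0.2948] yaw 1.2692 ROT [-0.0001, 0.0002, -0.0] SHIFT [-0.0197, 0.0, 0.1648]
```

View pics/w6c.png

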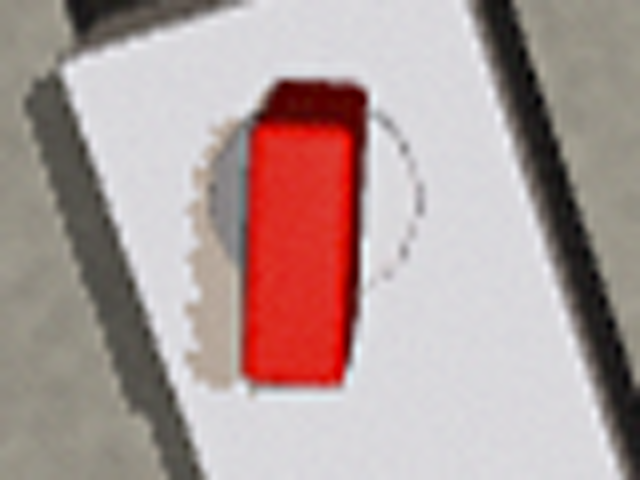

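Emit:
{"method": "step_arm", "body": {
  "commands": [
    [[0,0,0.048],[-0.0187,0.0008,0.05],0.05],
    [[0,0,0.048],[-0.0187,0.0008,0.11],0.05],
    [[0,0,0.048],[-0.0187,0.0008,0.16],0.05],
    [[0,0,0.048],[-0.0187,0.0008,0.19],0.05],
    [[0,0,0.048],[-0.0187,0.0008,0.21],0.05],
    [[0,0,0.048],[-0.0187,0.0008,0.225],0.05],
    [[0,0,0.048],[-0.0187,0.0008,0.2328],0.05],
    [[0,0,0.048],[-0.0187,0.0008,0.2328],0.05],
    [[0,0,0.048],[-0.0187,0.0008,0.2328],0.05]
  ]
}}

```text
time_s: 12.42
position: [0.4302, 0.3742, 0.0631]
orientation: [0.0, 0.819, 0.574, 0.001]
contact_force: [-0.4, 0.8, -0.6]
opening: 0.536
```

```bash
python3 - <<'E'
from h import *
s=sense();print(s['contact_force']); goal(.430,.3727,.062,1.22); p=snapshot('wrist'); save('w7',p['image'])
E
```

```text
[-0.40226069  0.77563902 -0.61108571]
pos [0.4302 0.3742 0.0631] yaw 1.223 ROT [0.0012, -0.0015, 0.003] SHIFT [-0.0015, 0.0003, 0.0011]
```

View pics/w7.png

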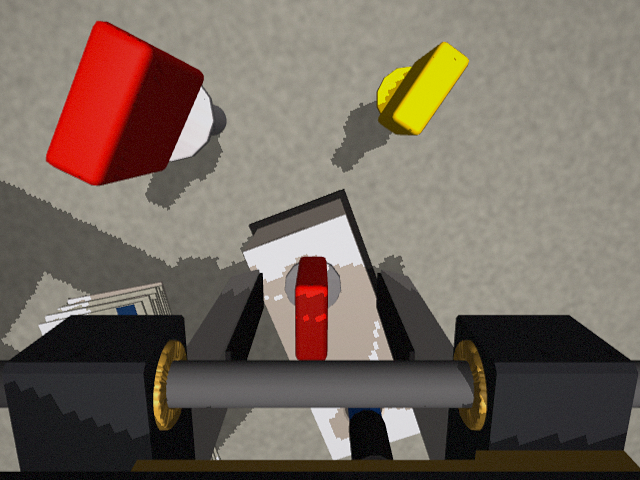

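The handle sits between the open fingers at (311, 320). I'll shift 1.5 mm to centre on it and close.

Emit:
{"method": "step_arm", "body": {
  "commands": [
    [[0,0,0.003],[-0.0015,0.0003,0.001],0.05],
    [[0,0,0.003],[-0.0015,0.0003,0.001],0.03],
    [[0,0,0.003],[-0.0015,0.0003,0.001],0.004],
    [[0,0,0.003],[-0.0015,0.0003,0.001],0.004],
    [[0,0,0.003],[-0.0015,0.0003,0.001],0.004],
    [[0,0,0.003],[-0.0015,0.0003,0.001],0.004],
    [[0,0,0.003],[-0.0015,0.0003,0.001],0.004],
    [[0,0,0.003],[-0.0015,0.0003,0.001],0.004]
  ],
  "grip_force": 25
}}

```text
time_s: 13.48
position: [0.4292, 0.3722, 0.0611]
orientation: [0.0, 0.82, 0.573, -0.0]
contact_force: [-1.0, -0.3, 0.5]
opening: 0.126
```

Emit:
{"method": "step_arm", "body": {
  "commands": [
    [[0,0,0],[0,0,-0.005],0.004],
    [[0,0,0],[0,0,-0.02],0.004],
    [[0,0,0],[0,0,-0.04],0.004],
    [[0,0,0],[0,0,-0.07],0.004],
    [[0,0,0],[0,0,-0.11],0.004],
    [[0,0,0],[0,0,-0.13],0.004],
    [[0,0,0],[0,0,-0.13],0.004]
  ]
}}

```text
time_s: 14.35
position: [0.4309, 0.3734, 0.1946]
orientation: [0.0, 0.82, 0.573, 0.003]
contact_force: [-1.0, 0.2, -1.5]
opening: 0.126
```

```bash
python3 - <<'E'
from h import *
s=sense();print(s['contact_force'],s['opening']*.094); goal(.648,-.052,.19); 
p=snapshot('wrist'); save('w8',p['image'])
p=snapshot('side'); save('s8',cv2.resize(p['image'][330:470,180:360],None,fx=4,fy=4))
E
```

```text
[-0.99374412  0.19552464 -1.48510119] 0.011871422818819158
pos [0.4309 0.3734 0.1946] yaw 1.2201 ROT [0.0039, -0.0052, -0.0] SHIFT [-0.3249, 0.3501, 0.0042]
```

View pics/w8.png

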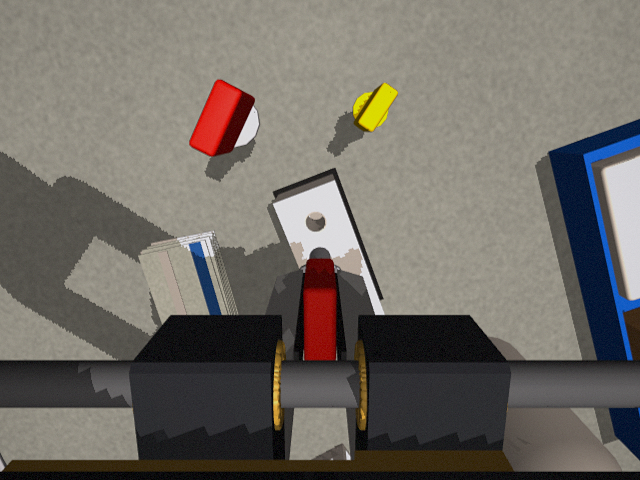

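View pics/s8.png

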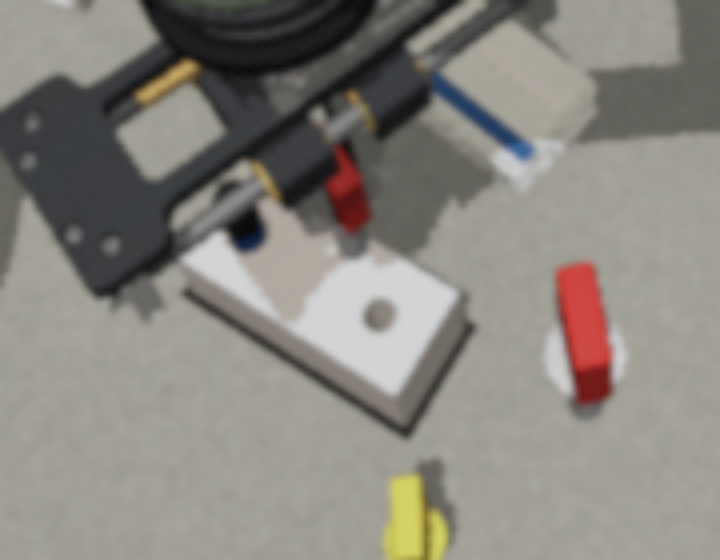

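The opening reads 11.9 mm, which matches the 12 mm handle. The pin is clear of the block, whose empty hole shows at (316, 222). I'll carry it to the yoke with the tip well above the rack.

Emit:
{"method": "step_arm", "body": {
  "commands": [
    [[0,0,0],[-0.04,0.043,0.0],0.004],
    [[0,0,0],[-0.08,0.086,0.0],0.004],
    [[0,0,0],[-0.12,0.129,0.0],0.004],
    [[0,0,0],[-0.16,0.172,0.0],0.004],
    [[0,0,0],[-0.2,0.215,0.0],0.004],
    [[0,0,0],[-0.24,0.258,0.0],0.004],
    [[0,0,0],[-0.28,0.301,0.004],0.004],
    [[0,0,0],[-0.31,0.334,0.004],0.004],
    [[0,0,0],[-0.325,0.35,0.004],0.004],
    [[0,0,0],[-0.325,0.35,0.004],0.004],
    [[0,0,0],[-0.325,0.35,0.004],0.004],
    [[0,0,0],[-0.325,0.35,0.004],0.004]
  ]
}}

```text
time_s: 15.95
position: [0.6456, -0.0514, 0.1872]
orientation: [-0.0, 0.819, 0.574, -0.0]
contact_force: [0.1, 0.7, -1.5]
opening: 0.126
```

```bash
python3 - <<'E'
from h import *
import pickle
s=sense();print(s['contact_force'],s['opening']*.094); goal(.648,-.052,.135); 
p=snapshot('wrist'); save('w9',p['image']);pickle.dump((s,p),open('w9.pkl','wb'))
p=snapshot('side'); save('s9',cv2.resize(p['image'][140:280,240:420],None,fx=4,fy=4))
print(tool(sense())[:3,2])
E
```

```text
[ 0.10306548  0.73350173 -1.50060577] 0.011821689450722976
pos [ 0.6456 -0.0514  0.1872] yaw 1.2221 ROT [-0.0005, -0.0003, 0.0] SHIFT [0.0002, 0.0025, 0.0522]
[ 1.70800481e-04  1.35032387e-04 -9.99999976e-01]
```

View pics/w9.png

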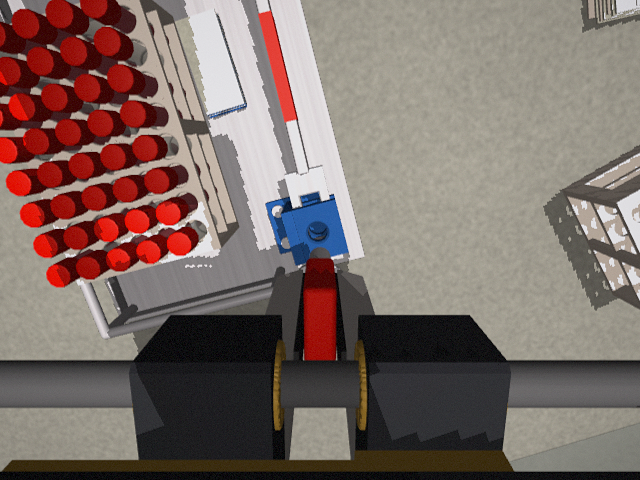

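View pics/s9.png

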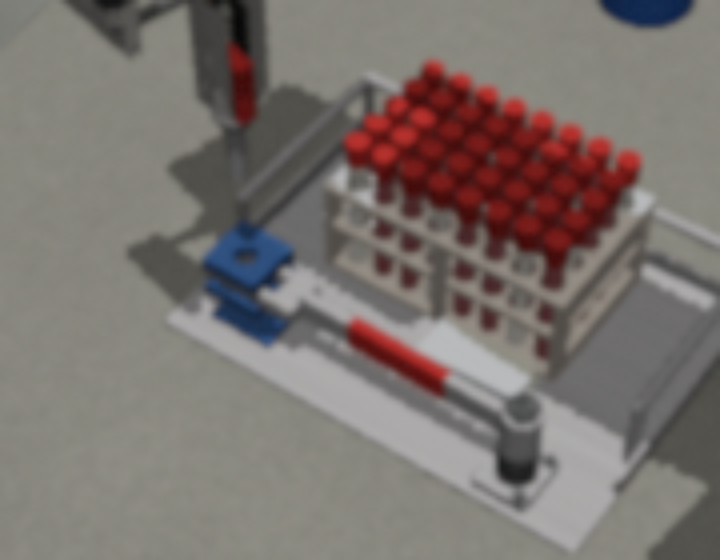

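```bash
python3 - <<'E'
from h import *
import pickle
s,p=pickle.load(open('w9.pkl','rb'))
u0,v0,f=270,190,6
a=cv2.resize(p['image'][v0:280,u0:370],None,fx=f,fy=f,interpolation=cv2.INTER_CUBIC)
C=np.linalg.inv(np.array(p['tool_from_camera']))
for z in [.0552]:
    c=C@np.array([0,.0,z,1]); print('tip centre px',c[0]/c[2]*p['fx']+p['cx'],c[1]/c[2]*p['fy']+p['cy'])
for c in [(317,231),(318,231),(318,232),(317.5,230)]: print(c,ray(p,s,*c,.066))
# predicted hole pixel
T=np.linalg.inv(tool(s)@np.array(p['tool_from_camera']))
c=T@np.array([.648,-.0517,.066,1]); print('pred hole',c[0]/c[2]*p['fx']+p['cx'],c[1]/c[2]*p['fy']+p['cy'])
save('w9c',a)
E
```

```text
tip centre px 316.72829061258466 254.11131971419354
(317, 231) [ 0.64699078 -0.05207931  0.066     ]
(318, 231) [ 0.64723436 -0.05140669  0.066     ]
(318, 232) [ 0.6479241  -0.05165712  0.066     ]
(317.5, 230) [ 0.64642366 -0.05149266  0.066     ]
pred hole 317.9798800472749 232.1170826142383
```

View pics/w9c.png

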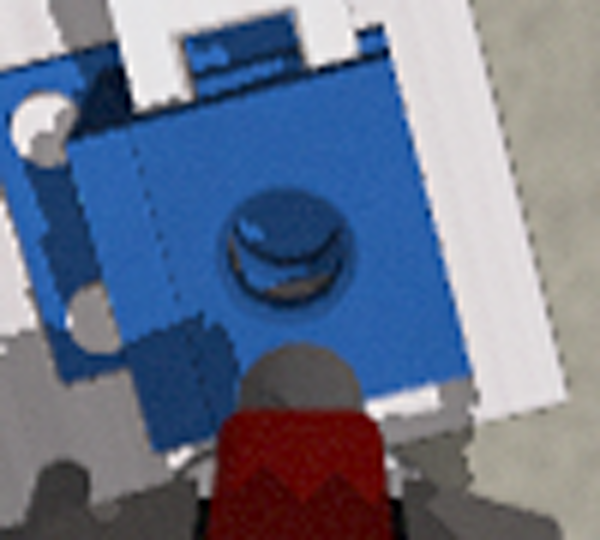

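```bash
python3 - <<'E'
from h import *
import pickle
s,p=pickle.load(open('w9.pkl','rb'))
tc=np.array(p['tool_from_camera']); print(p['cx'],tc.round(4).tolist())
def onplane(u,v,z):
    d=tc[:3,:3]@np.array([(u-p['cx'])/p['fx'],(v-p['cy'])/p['fy'],1]); o=tc[:3,3]; return o+d*(z-o[2])/d[2]
t=onplane(320.2,257.2,.0552); print('tip in tool',t)
h=onplane(317.8,231.7,s['position'][2]-.066); print('hole in tool',h, 'shift',(h-t)[:2])
im=p['image'][290:350]; red=(im[...,0]>60)&(im[...,1]<25); uu=np.nonzero(red)[1]
print('handle cols',uu.min(),uu.max(), onplane(319.5,330,-.0368))
E
```

```text
319.61992427463326 [[1.0, 0.0013, 0.0002, 0.0016], [-0.0013, 0.9725, 0.2328, -0.0666], [0.0001, -0.2328, 0.9725, -0.1793], [0.0, 0.0, 0.0, 1.0]]
tip in tool [0.00196603 0.00181462 0.0552    ]
hole in tool [0.00032583 0.00208312 0.12122007] shift [-0.00164021  0.0002685 ]
handle cols 303 336 [ 0.00160812  0.00217396 -0.0368    ]
```

Emit:
{"method": "step_arm", "body": {
  "commands": [
    [[0,0,0],[-0.0016,0.0003,0.015],0.004],
    [[0,0,0],[-0.0016,0.0003,0.03],0.004],
    [[0,0,0],[-0.0016,0.0003,0.045],0.004],
    [[0,0,0],[-0.0016,0.0003,0.054],0.004],
    [[0,0,0],[-0.0016,0.0003,0.057],0.004],
    [[0,0,0],[-0.0016,0.0003,0.057],0.004],
    [[0,0,0],[-0.0016,0.0003,0.057],0.004]
  ]
}}

```text
time_s: 16.92
position: [0.6465, -0.055, 0.1309]
orientation: [0.001, 0.82, 0.573, 0.0]
contact_force: [0.4, 0.7, -0.9]
opening: 0.126
```

```bash
python3 - <<'E'
from h import *
import pickle
s=sense();print(s['contact_force'],s['position'],s['opening']*.094)
p=snapshot('wrist'); pickle.dump((s,p),open('w10.pkl','wb'))
save('w10',cv2.resize(p['image'][200:330,240:400],None,fx=4.5,fy=4.5,interpolation=cv2.INTER_CUBIC))
p=snapshot('side'); save('s10',cv2.resize(p['image'][180:240,260:350],None,fx=8,fy=8,interpolation=cv2.INTER_CUBIC))
E
```

```text
[ 0.38300632  0.71706751 -0.88446391] [ 0.64652143 -0.05499746  0.13093517] 0.011815192370278478
```

View pics/w10.png

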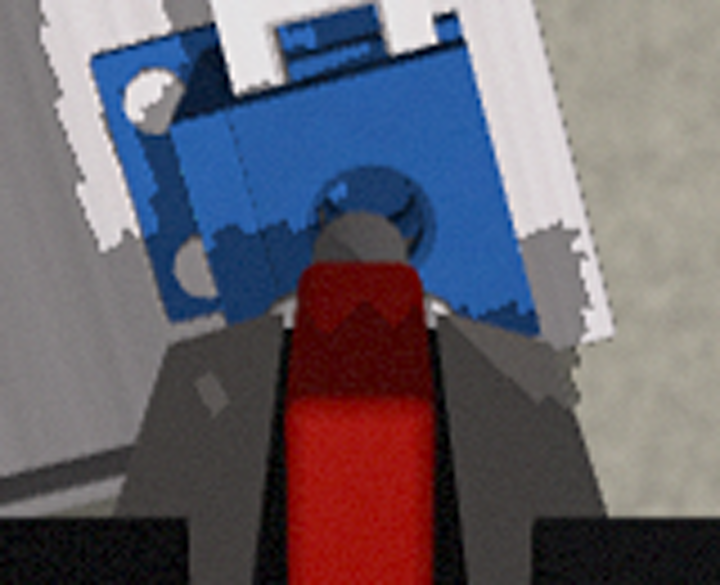

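View pics/s10.png

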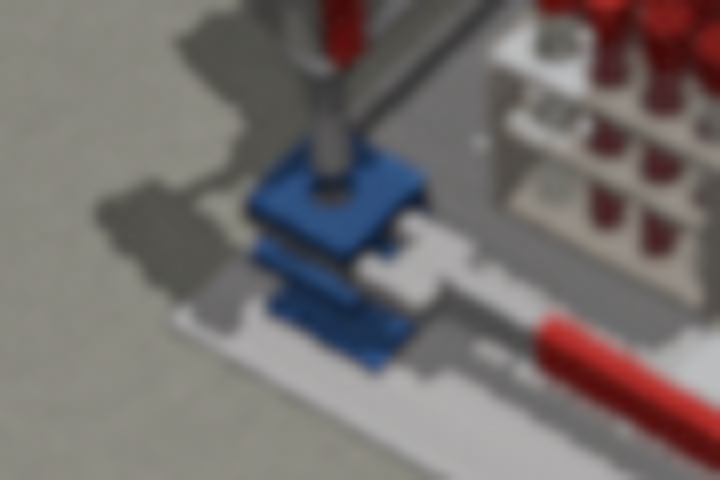

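```bash
python3 - <<'E'
from h import *
import pickle
for n,t,h in [('w9',(320.2,257.2),(317.7,232.3)),('w10',(320.5,257.5),(323.2,250.2))]:
    s,p=pickle.load(open(n+'.pkl','rb'))
    tc=np.array(p['tool_from_camera'])
    def onplane(u,v,z):
        d=tc[:3,:3]@np.array([(u-p['cx'])/p['fx'],(v-p['cy'])/p['fy'],1]); o=tc[:3,3]; return o+d*(z-o[2])/d[2]
    T=onplane(*t,.0552)
    for zz in (.064,.066,.068):
        H=onplane(*h,s['position'][2]-zz); print(n,T.round(4),H.round(4),(H-T)[:2].round(4))
    w=cloud(p,s); print('depth z ear',np.nanmedian(w[215:225,295:330,2]), w[250,300],s['position'])
E
```

```text
w9 [0.002  0.0018 0.0552] [0.0002 0.003  0.1232] [-0.0017  0.0012]
w9 [0.002  0.0018 0.0552] [0.0003 0.0025 0.1212] [-0.0017  0.0007]
w9 [0.002  0.0018 0.0552] [0.0003 0.0021 0.1192] [-0.0017  0.0002]
depth z ear 0.06601008630931929 [ 0.6558158  -0.06832059  0.06693178] [ 0.64564653 -0.05136846  0.18722007]
w10 [0.0021 0.002  0.0552] [0.0038 0.0009 0.0669] [ 0.0016 -0.0011]
w10 [0.0021 0.002  0.0552] [0.0037 0.0004 0.0649] [ 0.0016 -0.0016]
w10 [0.0021 0.002  0.0552] [ 0.0037 -0.0002  0.0629] [ 0.0016 -0.0022]
depth z ear 0.06549291474149663 [ 0.64344368 -0.06438794  0.06606461] [ 0.64652143 -0.05499746  0.13093517]
```

Emit:
{"method": "step_arm", "body": {
  "commands": [
    [[0,0,0],[0.0016,-0.0016,0],0.004],
    [[0,0,0],[0.0016,-0.0016,0.003],0.004],
    [[0,0,0],[0.0016,-0.0016,0.005],0.004],
    [[0,0,0],[0.0016,-0.0016,0.005],0.004],
    [[0,0,0],[0.0016,-0.0016,0.005],0.004]
  ]
}}

```text
time_s: 17.65
position: [0.645, -0.0528, 0.1251]
orientation: [-0.0, 0.82, 0.573, -0.0]
contact_force: [0.1, 0.3, -0.7]
opening: 0.125
```

```bash
python3 - <<'E'
from h import *
import pickle
s=sense();print(s['contact_force'],s['position'],s['moment'],tool(s)[:3,2])
p=snapshot('wrist'); pickle.dump((s,p),open('w11.pkl','wb'))
save('w11',cv2.resize(p['image'][200:330,240:400],None,fx=4.5,fy=4.5,interpolation=cv2.INTER_CUBIC))
E
```

```text
[ 0.10271     0.32437054 -0.66378112] [ 0.64501079 -0.05283188  0.12509472] [ 0.01475078 -0.12916161 -0.02521417] [-4.69810434e-05  4.72862836e-05 -9.99999998e-01]
```

View pics/w11.png

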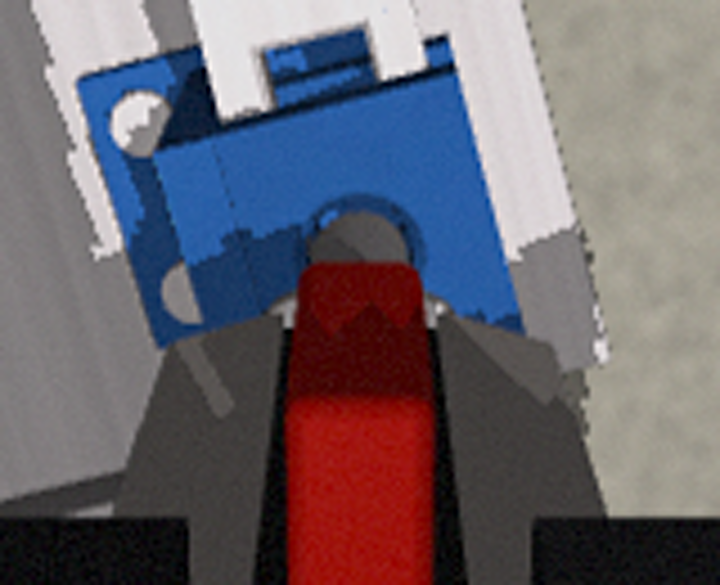

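```bash
python3 - <<'E'
from h import *
import pickle
for n,t,h in [('w11',(319.8,257.2),(321.2,256.4))]:
    s,p=pickle.load(open(n+'.pkl','rb'))
    tc=np.array(p['tool_from_camera'])
    def onplane(u,v,z):
        d=tc[:3,:3]@np.array([(u-p['cx'])/p['fx'],(v-p['cy'])/p['fy'],1]); o=tc[:3,3]; return o+d*(z-o[2])/d[2]
    T=onplane(*t,.0552)
    for zz in (.064,.066,.068):
        H=onplane(*h,s['position'][2]-zz); print(n,T.round(4),H.round(4),(H-T)[:2].round(4))
E
```

```text
w11 [0.0017 0.0018 0.0552] [0.0026 0.003  0.0611] [0.0008 0.0012]
w11 [0.0017 0.0018 0.0552] [0.0025 0.0025 0.0591] [0.0008 0.0007]
w11 [0.0017 0.0018 0.0552] [0.0025 0.0019 0.0571] [0.0008 0.0001]
```

Emit:
{"method": "step_arm", "body": {
  "commands": [
    [[0,0,0],[0.0008,0.0006,0.0005],0.004],
    [[0,0,0],[0.0008,0.0006,0.0015],0.004],
    [[0,0,0],[0.0008,0.0006,0.0025],0.004],
    [[0,0,0],[0.0008,0.0006,0.003],0.004],
    [[0,0,0],[0.0008,0.0006,0.003],0.004]
  ]
}}

```text
time_s: 18.32
position: [0.6458, -0.0523, 0.1221]
orientation: [-0.0, 0.82, 0.573, -0.0]
contact_force: [-0.8, -0.5, -1.7]
opening: 0.126
```

Emit:
{"method": "step_arm", "body": {
  "commands": [
    [[0,0,0],[0,0,0.001],0.004],
    [[0,0,0],[0,0,0.0015],0.004]
  ]
}}

```text
time_s: 18.58
position: [0.6458, -0.0523, 0.1206]
orientation: [-0.0, 0.82, 0.573, -0.0]
contact_force: [0.6, -0.2, 0.1]
opening: 0.12
```

Emit:
{"method": "step_arm", "body": {
  "commands": [
    [[0,0,0],[0,0,0.001],0.004],
    [[0,0,0],[0,0,0.0015],0.004]
  ]
}}

```text
time_s: 18.82
position: [0.6458, -0.0522, 0.119]
orientation: [-0.0, 0.82, 0.573, -0.0]
contact_force: [-0.6, 0.7, -1.3]
opening: 0.127
```

Emit:
{"method": "step_arm", "body": {
  "commands": [
    [[0,0,0],[0,0,0.001],0.004],
    [[0,0,0],[0,0,0.0015],0.004]
  ]
}}

```text
time_s: 19.08
position: [0.6458, -0.0523, 0.1176]
orientation: [-0.0, 0.82, 0.573, -0.0]
contact_force: [-0.9, 0.2, -0.3]
opening: 0.125
```

There's no vertical force with the tip about 3.6 mm below the ear's top, so the pin has entered the upper ear. I'll carry on gently.

Emit:
{"method": "step_arm", "body": {
  "commands": [
    [[0,0,0],[0,0,0.001],0.004],
    [[0,0,0],[0,0,0.002],0.004],
    [[0,0,0],[0,0,0.003],0.004]
  ]
}}

```text
time_s: 19.45
position: [0.6458, -0.0523, 0.1146]
orientation: [0.0, 0.82, 0.573, 0.0]
contact_force: [-0.1, -0.6, -0.6]
opening: 0.128
```

Emit:
{"method": "step_arm", "body": {
  "commands": [
    [[0,0,0],[0,0,0.001],0.004],
    [[0,0,0],[0,0,0.002],0.004]
  ]
}}

```text
time_s: 19.7
position: [0.6458, -0.0523, 0.1126]
orientation: [0.0, 0.82, 0.573, 0.0]
contact_force: [-0.6, -0.3, -1.3]
opening: 0.128
```

Emit:
{"method": "step_arm", "body": {
  "commands": [
    [[0,0,0],[0,0,0.001],0.004],
    [[0,0,0],[0,0,0.002],0.004]
  ]
}}

```text
time_s: 19.95
position: [0.6458, -0.0523, 0.1106]
orientation: [0.0, 0.82, 0.573, 0.0]
contact_force: [-0.2, 0.4, -1.3]
opening: 0.131
```

Emit:
{"method": "step_arm", "body": {
  "commands": [
    [[0,0,0],[0,0,0.001],0.004],
    [[0,0,0],[0,0,0.002],0.004]
  ]
}}

```text
time_s: 20.2
position: [0.6458, -0.0523, 0.1086]
orientation: [0.0, 0.82, 0.573, 0.0]
contact_force: [-0.8, 0.6, -1.5]
opening: 0.124
```

Emit:
{"method": "step_arm", "body": {
  "commands": [
    [[0,0,0],[0,0,0.0015],0.004],
    [[0,0,0],[0,0,0.003],0.004],
    [[0,0,0],[0,0,0.0045],0.004],
    [[0,0,0],[0,0,0.006],0.004]
  ]
}}

```text
time_s: 20.7
position: [0.6458, -0.0523, 0.1025]
orientation: [-0.0, 0.82, 0.573, -0.0]
contact_force: [-0.2, -0.3, -1.3]
opening: 0.124
```

Emit:
{"method": "step_arm", "body": {
  "commands": [
    [[0,0,0],[0,0,0.001],0.004],
    [[0,0,0],[0,0,0.002],0.004],
    [[0,0,0],[0,0,0.003],0.004]
  ]
}}

```text
time_s: 21.08
position: [0.6459, -0.0523, 0.0996]
orientation: [0.0, 0.82, 0.573, 0.0]
contact_force: [0.3, 0.4, 0.4]
opening: 0.125
```

Emit:
{"method": "step_arm", "body": {
  "commands": [
    [[0,0,0],[0,0,0.001],0.004],
    [[0,0,0],[0,0,0.002],0.004],
    [[0,0,0],[0,0,0.003],0.004]
  ]
}}

```text
time_s: 21.45
position: [0.6458, -0.0523, 0.0966]
orientation: [-0.0, 0.82, 0.573, 0.0]
contact_force: [0.1, -0.4, -0.2]
opening: 0.12
```

Emit:
{"method": "step_arm", "body": {
  "commands": [
    [[0,0,0],[0,0,0.001],0.004],
    [[0,0,0],[0,0,0.002],0.004],
    [[0,0,0],[0,0,0.003],0.004]
  ]
}}

```text
time_s: 21.82
position: [0.6458, -0.0523, 0.0935]
orientation: [-0.0, 0.82, 0.573, -0.0]
contact_force: [0.9, -0.1, -1.1]
opening: 0.125
```

The tip is in the lower ear with no force. Now for the rest of the travel.

Emit:
{"method": "step_arm", "body": {
  "commands": [
    [[0,0,0],[0,0,0.002],0.004],
    [[0,0,0],[0,0,0.004],0.004],
    [[0,0,0],[0,0,0.006],0.004],
    [[0,0,0],[0,0,0.008],0.004],
    [[0,0,0],[0,0,0.01],0.004],
    [[0,0,0],[0,0,0.012],0.004],
    [[0,0,0],[0,0,0.014],0.004]
  ]
}}

```text
time_s: 22.7
position: [0.6458, -0.0523, 0.0795]
orientation: [0.0, 0.82, 0.573, -0.0]
contact_force: [1.4, 0.8, -1.0]
opening: 0.127
```

Emit:
{"method": "step_arm", "body": {
  "commands": [
    [[0,0,0],[0,0,0.001],0.004],
    [[0,0,0],[0,0,0.002],0.004]
  ]
}}

```text
time_s: 22.95
position: [0.6459, -0.0523, 0.0776]
orientation: [0.0, 0.82, 0.573, 0.0]
contact_force: [-0.7, 0.2, -0.5]
opening: 0.127
```

Emit:
{"method": "step_arm", "body": {
  "commands": [
    [[0,0,0],[0,0,0.001],0.004],
    [[0,0,0],[0,0,0.0015],0.004]
  ]
}}

```text
time_s: 23.2
position: [0.6458, -0.0523, 0.0761]
orientation: [-0.0, 0.82, 0.573, -0.0]
contact_force: [0.2, -0.1, -0.0]
opening: 0.125
```

Emit:
{"method": "step_arm", "body": {
  "commands": [
    [[0,0,0],[0,0,0.0008],0.004],
    [[0,0,0],[0,0,0.0008],0.004]
  ]
}}

```text
time_s: 23.45
position: [0.6458, -0.0523, 0.0753]
orientation: [-0.0, 0.82, 0.573, -0.0]
contact_force: [0.2, 0.1, -0.9]
opening: 0.126
```

Emit:
{"method": "step_arm", "body": {
  "commands": [
    [[0,0,0],[0,0,0.0005],0.004],
    [[0,0,0],[0,0,0.0007],0.004]
  ]
}}

```text
time_s: 23.7
position: [0.646, -0.0523, 0.0752]
orientation: [0.0, 0.82, 0.573, 0.0]
contact_force: [-1.5, 0.9, 3.3]
opening: 0.128
```

Emit:
{"method": "step_arm", "body": {
  "commands": [
    [[0,0,0],[0,0,0.0005],0.004],
    [[0,0,0],[0,0,0.0007],0.004]
  ]
}}

```text
time_s: 23.95
position: [0.646, -0.0523, 0.0751]
orientation: [0.0, 0.82, 0.573, 0.0]
contact_force: [-3.8, 0.5, 6.5]
opening: 0.123
```

The collar is seated: z stalls at 0.0751, against 0.0752 expected, with 6.5 N upward. I'll relieve the load, open and rise.

Emit:
{"method": "step_arm", "body": {
  "commands": [
    [[0,0,0],[0,0,-0.0008],0.004],
    [[0,0,0],[0,0,-0.0008],0.02],
    [[0,0,0],[0,0,-0.0008],0.035],
    [[0,0,0],[0,0,-0.0008],0.035],
    [[0,0,0],[0,0,-0.0008],0.035],
    [[0,0,0],[0,0,-0.0008],0.035],
    [[0,0,0],[0,0,-0.02],0.035],
    [[0,0,0],[0,0,-0.05],0.035],
    [[0,0,0],[0,0,-0.1],0.035],
    [[0,0,0],[0,0,-0.15],0.035],
    [[0,0,0],[0,0.02,-0.17],0.035],
    [[0,0,0],[0,0.02,-0.17],0.035]
  ]
}}

```text
time_s: 25.45
position: [0.6668, -0.0598, 0.2483]
orientation: [0.003, 0.82, 0.573, 0.002]
contact_force: [-0.2, 0.0, 0.2]
opening: 0.371
```

```bash
python3 - <<'E'
from h import *
s=sense();print(s['contact_force'],s['position'],s['time_s'],s['opening'])
p=snapshot('wrist'); save('w12',p['image']); w=cloud(p,s); im=p['image'].astype(int)
red=(im[...,0]>90)&(im[...,1]<.5*im[...,0])&(im[...,2]<.5*im[...,0])
m=red&(w[...,2]>.10)&(np.hypot(w[...,0]-.648,w[...,1]+.052)<.03); P=w[m]; print('handle top',len(P),np.median(P,0),cv2.minAreaRect(P[:,:2].astype(np.float32)))
p=snapshot('side'); save('s12',cv2.resize(p['image'][150:270,260:420],None,fx=5,fy=5,interpolation=cv2.INTER_CUBIC))
p=snapshot('top'); save('t12',p['image'])
E
```

```text
[-0.24757948  0.01029526  0.2022812 ] [ 0.6668381  -0.05984127  0.24825032] 25.45 0.3705343784749632
handle top 629 [ 0.64648488 -0.05071302  0.11195881] ((0.6470186114311218, -0.050812944769859314), (0.011210196651518345, 0.028430864214897156), 69.88676452636719)
```

View pics/w12.png

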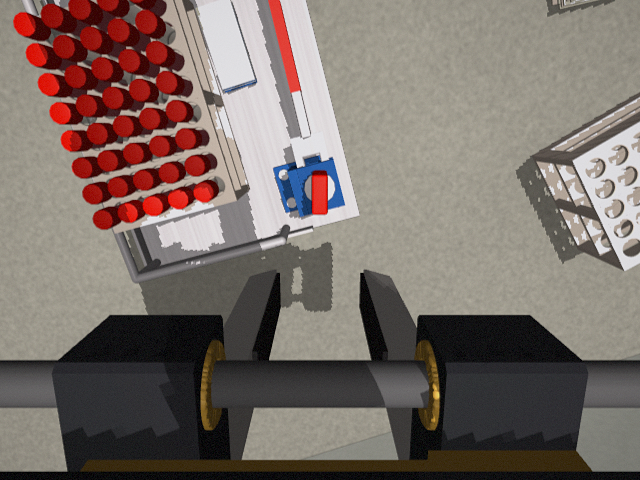

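View pics/s12.png

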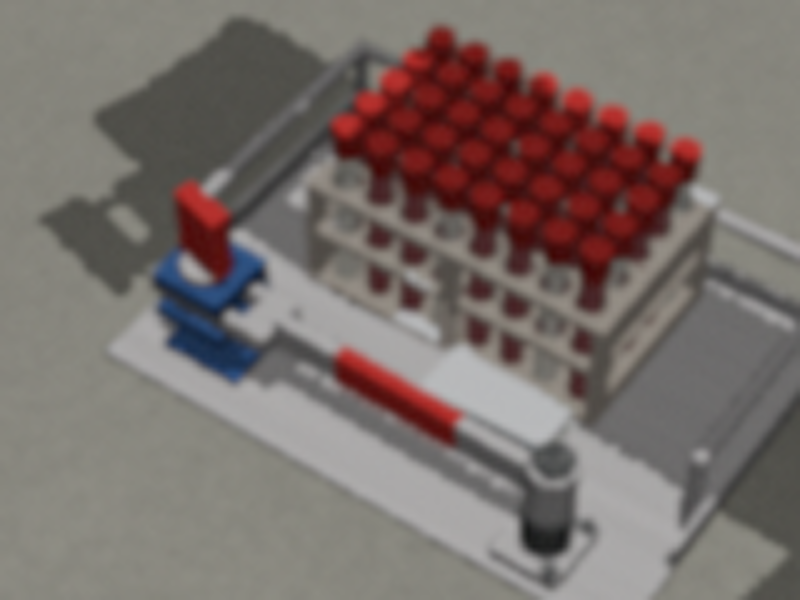

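View pics/t12.png

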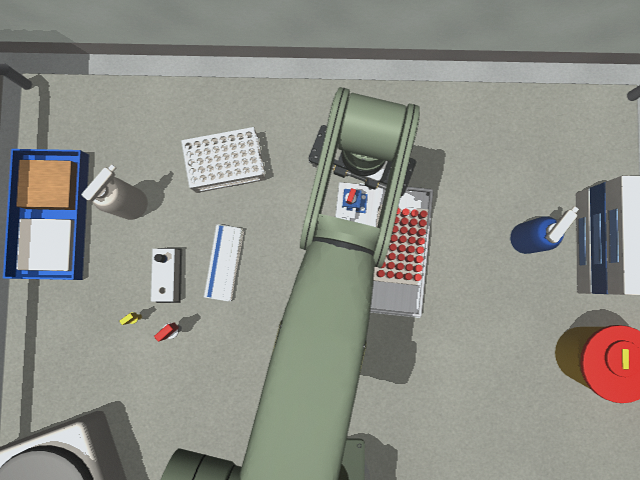

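The pin stands upright with its collar flat on the blue yoke (wrist view at 319, 190). Its handle top measures 0.112 m, exactly the 94 + 18 mm expected. The bystanders look unmoved and the gripper is clear.

```bash
python3 -c "
from h import *
print(sense()['qvel'].round(3)); print(job.hand_in())"
```

```text
[ 0.001  0.011  0.019  0.002 -0.002  0.001]
the job is handed in; nothing more can be done
None
```

The gate is shut, the drop pin is through both ears and the eye with its collar home on the yoke, and I handed the job in at about 25.6 s. No verdict was reported.

- **Gate:** I pushed it with closed fingers until the tongue seated against the yoke. It stopped dead while the force rose to about 8 N.
- **Pin:** I took the smaller red pin from the parking block and corrected its aim three times against wrist pictures. It passed both ears and the eye with no force beyond noise, and the collar seated with about 6.5 N upward. I then eased the load, opened the fingers and rose clear.
- **Final pictures:** The handle top is at 0.112 m, so pin_grip is at 0.094 m, fully home. The pin looks upright and is within about 2 mm of the measured hole. Nothing else looks moved, and the tool force is about 0 N.
- **Disagreement:** The wrist camera's reported mounting shifted by 2–3 mm between shots. I therefore placed the pin by comparing its tip with the hole within each picture, not by absolute positions.
- **Not measured:** I did not measure the gate angle again after inserting the pin. The pin through the eye holds the gate, and the pictures show it shut.

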